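Square a slotted plate in the drilling jig and latch it

ROBOT

A 6-joint arm with a two-finger parallel gripper is mounted at the origin on a cart in front of the work surface, level with it; the furniture and walls round the work are solid. World frame = base frame: x ahead of the robot, y to its left, z up, the work surface at z = 0. Lengths are in m, angles in rad, forces in N, time in s.
With the tool pointing down it reaches from about 0.35 to 0.95 m from the base axis. Payload 17.4 kg.
Tool frame: the origin (TCP) lies at the very end of the fingers, on their centre line; the grasp point (between the pads) lies 19 mm behind it; z points along the fingers, y is the line along which they close (so a half turn about z gives the same grasp; the last joint's range is limited). The gripper opens to 93 mm and grips with 3 to 60 N. Pads are 15 mm wide; open, the fingers measure 128 mm over their backs; the gripper's body (75 mm by 188 mm) begins 65 mm behind the grasp point.
Start: joints at [-1.211, 0.116, 1.442, -0, 1.584, -0.038], TCP at [0.261, -0.622, 0.219] pointing down, gripper open.
Joint ranges: [-2.83, 2.83], [-0.83, 2.19], [0.07, 2.5], [-1.14, 4.28], [0.01, 3], [-2.97, 2.97]. Speed limits (rad/s): [1.89, 1.89, 2.22, 3.14, 3.14, 3.14].

INTERFACE

Orientations are given as a unit quaternion [x, y, z, w].
In Python, from rig import ctrl, camera, get_calibration gives the robot as it stands.
- The arm moves only by the tool play_rows, never from a script. Its argument "deltas" is a list of rows, each an object with "travel": the shift along the tool's x, y, z scaled (see below), a list of three; "twist": the turn, a rotation vector about the tool's x, y, z scaled (see below), a list of three. In form: [{"travel": [tx, ty, tz], "twist": [wx, wy, wz]}, ...]. A call has 1 to 20 rows; each row is the pose to reach, as a shift and turn from the pose commanded when the call began, along the tool's axes at that moment; what a row does not reach only later rows make up. The controller multiplies each number of a shift by 20 cm and each number of a turn by 90 degrees. A row lasts 1/10 s, in which the tool goes at most 50 mm and 8.59 degrees, less where a joint would pass 70% of its speed; a pose out of reach is approached as far as the arm can. A call with a number of a shift or a turn outside -1 to 1 is refused whole. A call with a gripper value outside its range is refused whole. "grip" is the opening, from 0 (shut) to 1 (fully open), set as the call begins (left out, the last holds). The fingers move at their own pace and stop on an object; the grip force is fixed at half the most. Time passes only in rows, so rows that repeat a pose let the fingers close. It gives the time, the measured TCP pose, the force, the opening and the grip force at its end, in the units of the state.
- ctrl.get_state(): the state, without advancing time (a new reading comes with each control period).
- camera(name): name is "scene" or "top" or "wrist"; returns the picture (400x640x3 uint8, blue, green, red); there is no depth.
- get_calibration(name): a dict with "camera_matrix" (3x3 intrinsics, pixels), "rvec" (rotation vector, rad) and "tvec" (3), from world to camera coordinates, as OpenCV has them; the wrist camera has in their place "T_tool_cam" (4x4, takes a point from camera to tool coordinates, whose origin is the TCP and whose axes are the flange's). Camera axes: x right, y down, z forward; pixel columns grow to the right and rows downward; lengths in m; the calibration is good to about 2 mm. The wrist camera is an equidistant fisheye: a pixel r from the principal point sees the ray r / f radians off the axis. A picture is of the moment at which its call begins: read the wrist's pose just before it. get_calibration takes no time and is no camera call.
- ctrl.close_job(): hands the job in; it is judged then, once.
The state is a dict: "time": time; "joint_pos": joint angles; "joint_vel": joint speeds; "joint_torque": joint torques, N m; "tcp_pos": TCP position; "tool_rot": TCP orientation; "ft_force": force on the tool from outside, world axes, zero at the start; "torque": the same for the moment, N m; "grip_width": finger opening in m; "grasp_force": force on a finger pad.
Only numpy, scipy, OpenCV 4.12 (cv2) and the standard library are available. Lean on these libraries where they do the work, as an engineer would, in place of code of your own. Each camera call takes 0.05 s, during which the arm holds its last target. There are 200 camera calls.

TASK

Square up the aluminium plate in the plywood drilling jig: keep its slotted corner on the steel peg and push the opposite corner so that the plate swings round the peg until its long edge is flush against the dark stop rail. Only then swing the red latch fully round behind the plate so it cannot swing back. Do not lift the plate, and leave the jar, tin and pliers alone.

Things in the scene. Friction and masses are not known exactly. Their poses are not given: they have to be found in the camera images.
- jig: Plywood drilling jig fixed to the bench. Origin on the peg's axis, at bench level. Own axes: x away from the robot towards the stop rail, y left. The board is 14 mm thick and spans x -122 to +30, y -172 to +28 mm.
- peg (a point): Axis of the jig's steel peg (diameter 10, rising 18 mm above the board), at the board's top, 14 mm above the bench.
- rail (a point): Middle of the top edge of the dark steel stop rail's face towards the robot (jig x +13, y -80 mm, 18 mm above the board). The face is 52 mm long, along jig y; the squared plate's edge meets it.
- plate: Loose bare aluminium plate, 12 mm thick, about 0.26 kg, flat on the board. Origin at the slot's centre, underside. Own axes equal the jig's when square; spans x -57 to +13, y -108 to +12 mm. At the start it is turned 0.3 to 0.7 rad clockwise (from above), its far end swung towards the robot; it turns anticlockwise until the edge x = +13 meets the rail. Only friction holds it.
- plate_slot (a point): Centre of the plate's slot, at mid thickness (plate x 0, y 0). The slot is 12 mm wide, square-ended, open on the plate's edge y = +12, and ends at y = -6; the peg stands in it with 1 mm of play and can leave only if the plate slides towards its own -y.
- plate_corner (a point): The corner of the plate diagonally across from the slot, at mid thickness (plate x -57, y -108); the plate is pushed on the edge x = -57 near this corner.
- latch (a joint): Red latch bar hinged on the board; angle in rad, grows clockwise from above. 0: fully open, bar points along jig direction (-0.87, -0.5), towards the robot and right. 2.09: fully closed at a stop, bar points along jig +y, its side 2.5 mm behind the squared plate's near edge. Starts at 0 to 0.35, stays where it is left; about 2 N at the knob moves it.
- latch_pivot (a point): Pivot axis of the latch at the board's top (jig x -66.5, y -135 mm). The bar is 14 mm wide, lies 2 to 14 mm above the board and reaches 45 mm from the pivot; round boss of radius 10 mm at the pivot.
- latch_knob (a point): Centre of the top of the latch's upright black knob: diameter 13, standing on the bar 38 mm from the pivot, its top 36 mm above the board.
- jar: Jar of screws with a blue lid, diameter 60, height 74 mm, origin under its centre. Bystander.
- tin: Green grease tin, diameter 68, height 44 mm, origin under its centre. Bystander.
- pliers: Blue-handled pliers lying flat, 156 x 55 x 13 mm, origin under the centre. Bystander.
Things that resemble listed ones, but are neither listed nor needed, are in the scene too. There is more than one size of the plate; the job needs the larger.

How it is judged:
By the outcome, as a careful person would: the job done as asked, in the order asked, and still so for the second after the job is handed in, with the robot touching nothing.
It also fails if it takes over 48 s, if anything falls off the work surface, if the arm or the gripper's body presses on something with over 40 N, if the wrist force passes 120 N, or if a joint passes its speed limit or range.

## Working session

There is one attempt and no reset: what is moved stays moved. The work goes in short steps, Python scripts to look and compute and a tool call to move; the robot and the scene stay as the last step left them, time stands still between calls to the robot, and variables do not carry over. Pictures are saved under pics/ and viewed, at most 10 in all, crops included, and the job is handed in when it is done.

Besides the shell and the picture viewer there is one more tool, called after ">>>" as name(argument=value, ...) on one line, values as JSON. play_rows: Moves the arm, as the interface text tells. Its arguments: {"type":"object","properties":{"deltas":{"type":"array"},"grip":{"type":"number"}},"required":["deltas"]}

```bash
mkdir -p pics
python3 - <<'E'
from rig import ctrl,camera,get_calibration
import cv2
for n in ("top","scene"):
    cv2.imwrite(f"pics/{n}0.png",camera(n)); c=get_calibration(n); print(n,c)
s=ctrl.get_state(); print(s['time'],s['tcp_pos'],s['tool_rot'],s['ft_force'])
E
```

```text
top {'camera_matrix': array([[485.02512852,   0.        , 320.44368963],
       [  0.        , 485.02512852, 197.53504451],
       [  0.        ,   0.        ,   1.        ]]), 'rvec': array([ 2.1769683 , -2.11878258,  0.19547214]), 'tvec': array([-0.18666137,  0.53484416,  1.21687801])}
scene {'camera_matrix': array([[451.39190616,   0.        , 323.41712908],
       [  0.        , 451.39190616, 195.62148323],
       [  0.        ,   0.        ,   1.        ]]), 'rvec': array([ 0.90999613, -2.54635901,  1.03700627]), 'tvec': array([0.30725637, 0.36028285, 0.94242742])}
0.1 [ 0.26141188 -0.62211079  0.21793989] [ 9.80283271e-01  1.97596563e-01 -1.07873720e-04 -5.44171388e-04] [ 0.00557983 -0.01959731 -0.54549575]
```

View pics/top0.png

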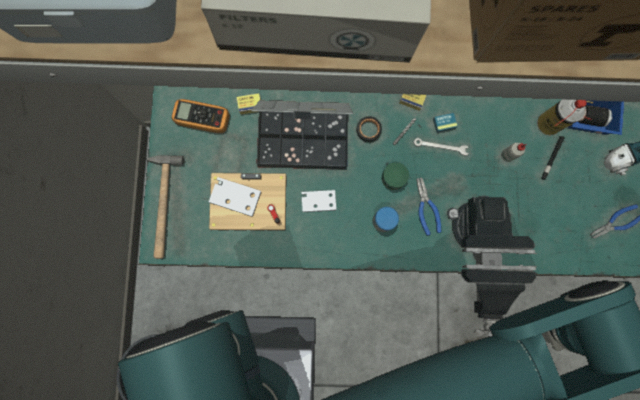

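View pics/scene0.png

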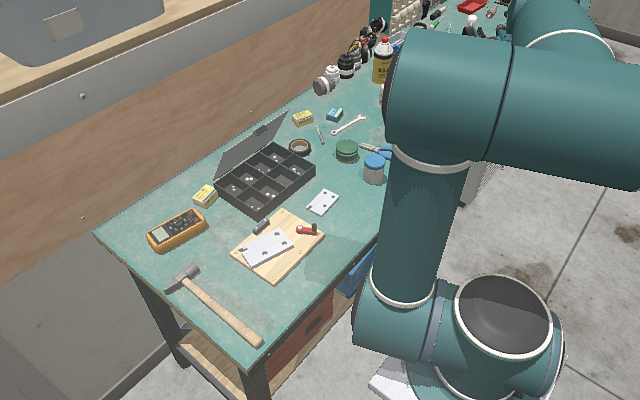

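The top view shows the jig at about (210–285, 173–231), with the plate on its left half, the rail at (251,176) and the latch at (273,212). I'll enlarge that area.

Run:
```python
import cv2
t=cv2.imread("pics/top0.png")[160:245,195:300]
cv2.imwrite("pics/c1.png",cv2.resize(t,None,fx=7,fy=7,interpolation=cv2.INTER_CUBIC))
```

```text
(no output)
```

View pics/c1.png

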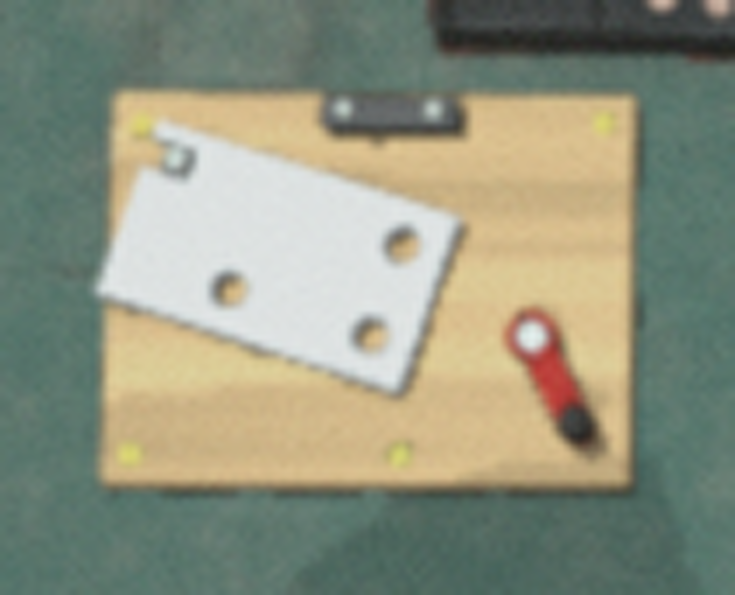

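The crop shows the board corners at (113,92), (636,95), (632,488) and (101,487), and the peg at (177,160). The plate corners are at (155,122), (463,218), (398,394) and (98,292), the pivot at (532,337) and the knob at (577,422).

```bash
cat > h.py <<'E'
import numpy as np,cv2
from scipy.optimize import least_squares
from scipy.spatial.transform import Rotation as R
from rig import get_calibration
K=get_calibration("top")
def proj(P): return cv2.projectPoints(np.array(P,float),K['rvec'],K['tvec'],K['camera_matrix'],None)[0][:,0]
def place(p,pts):
    c,s=np.cos(p[2]),np.sin(p[2]); q=np.array(pts,float)/1000
    return np.c_[p[0]+c*q[:,0]-s*q[:,1],p[1]+s*q[:,0]+c*q[:,1],q[:,2]]
def fit(pts,pix,x0):
    r=least_squares(lambda p:(proj(place(p,pts))-pix).ravel(),x0); return r.x,r.fun.reshape(-1,2)
def crop(c): return (np.array(c)+.5)/7-.5+[195,160]
E
cat > fit0.py <<'E'
from h import *
J,res=fit([[30,28,14],[30,-172,14],[-122,-172,14],[-122,28,14],[0,0,32],[-66.5,-135,28]],crop([[113,92],[636,95],[632,488],[101,487],[177,160],[532,337]]),[.5,0,0])
P,r2=fit([[13,12,26],[13,-108,26],[-57,-108,26],[-57,12,26]],crop([[155,122],[463,218],[398,394],[98,292]]),[.5,0,0])
np.save("J.npy",J)
print(J,res.round(1).tolist());print(P,P[2]-J[2],r2.round(1).tolist())
def bear(a): 
    b=np.pi+np.arctan2(.5,.87)-a; return [-66.5+38*np.cos(b),-135+38*np.sin(b),50]
a=least_squares(lambda a:(proj(place(J,[bear(a[0])]))-crop([[577,422]])).ravel(),[.1]); print("latch",a.x,a.fun,bear(a.x[0]))
print("corner world",place(P,[[-57,-108,20]]),"squared",place(J,[[-57,-108,20]]),"knob",place(J,[bear(a.x[0])]),"pivot",place(J,[[-66.5,-135,14]]))
E
python3 fit0.py
```

```text
[0.57443806 0.09361058 0.02608097] [[-0.0, -0.1], [0.2, -0.2], [0.1, 0.1], [-0.3, 0.2], [-0.2, -0.0], [0.3, 0.1]]
[ 0.57456405  0.09392038 -0.28692136] -0.3130023254392687 [[0.6, -0.2], [-0.4, -0.0], [0.1, -0.1], [-0.3, 0.4]]
latch [0.03822423] [-0.13390564 -0.25967314] [np.float64(-100.14605529744111), np.float64(-152.66190711450875), 50]
corner world [[0.48933014 0.0064665  0.02      ]] squared [[ 0.52027387 -0.01583913  0.02      ]] knob [[ 0.47830719 -0.06161101  0.05      ]] pivot [[ 0.51148121 -0.04307769  0.014     ]]
```

```bash
cat >> h.py <<'E'
def delta(pos,yaw,st=None):
    """rows' numbers (travel, twist) from current pose to world pos with tool x at world yaw, tool down"""
    from rig import ctrl
    s=st or ctrl.get_state(); R0=R.from_quat(s['tool_rot'])
    Rt=R.from_euler('z',yaw)*R.from_euler('x',np.pi)
    return (R0.inv().apply(np.array(pos)-s['tcp_pos'])/.2).round(3).tolist(),((R0.inv()*Rt).as_rotvec()/(np.pi/2)).round(3).tolist()
E
cat >> fit0.py <<'E'
np.save("P.npy",P)
t=place(P,[[-82,-87,150]])[0]
print(t,delta(t,P[2]))
E
python3 fit0.py|tail -1
```

```text
[0.47129517 0.03368304 0.15      ] ([2.238, -2.616, 0.343], [-0.001, 0.0, 0.436])
```

>>> play_rows(deltas=[{"travel":[0.15,-0.18,0],"twist":[0,0,0]},{"travel":[0.33,-0.38,0],"twist":[0,0,0]},{"travel":[0.5,-0.58,0],"twist":[0,0,0]},{"travel":[0.66,-0.77,0],"twist":[0,0,0]},{"travel":[0.82,-0.96,0],"twist":[0,0,0]},{"travel":[0.82,-0.96,0],"twist":[0,0,0]}], grip=0)

```text
time: 0.7
tcp_pos: [0.3393, -0.3781, 0.219]
tool_rot: [0.98, 0.199, 0.0, 0.0]
ft_force: [0.4, 0.1, -0.5]
grip_width: 0.0497
grasp_force: 0.0
```

>>> play_rows(deltas=[{"travel":[0.16,-0.19,0],"twist":[0,0,0]},{"travel":[0.33,-0.38,0],"twist":[0,0,0]},{"travel":[0.5,-0.58,0],"twist":[0,0,0]},{"travel":[0.66,-0.77,0],"twist":[0,0,0]},{"travel":[0.82,-0.96,0],"twist":[0,0,0]},{"travel":[0.82,-0.96,0],"twist":[0,0,0]}])

```text
time: 1.3
tcp_pos: [0.4162, -0.1372, 0.2187]
tool_rot: [0.98, 0.2, 0.0, -0.0]
ft_force: [0.7, -1.1, -0.5]
grip_width: 0.0028
grasp_force: 0.0
```

>>> play_rows(deltas=[{"travel":[0.15,-0.18,0.08],"twist":[0,0,0.09]},{"travel":[0.3,-0.35,0.16],"twist":[0,0,0.18]},{"travel":[0.45,-0.52,0.25],"twist":[0,0,0.27]},{"travel":[0.6,-0.69,0.34],"twist":[0,0,0.36]},{"travel":[0.6,-0.69,0.34],"twist":[0,0,0.436]},{"travel":[0.6,-0.69,0.34],"twist":[0,0,0.436]},{"travel":[0.6,-0.69,0.34],"twist":[0,0,0.436]}])

```text
time: 2.0
tcp_pos: [0.4723, 0.0318, 0.1505]
tool_rot: [0.99, -0.142, -0.0, 0.0]
ft_force: [-0.4, -0.5, 0.2]
grip_width: 0.0006
grasp_force: 0.0
```

Run:
```python
from h import *
from rig import ctrl
P=np.load("P.npy");s=ctrl.get_state();print(s['time'],s['tcp_pos'],s['joint_pos'],s['grip_width'],s['ft_force'])
print(delta(place(P,[[-82,-87,18]])[0],P[2]))
```

```text
2.0 [0.47233531 0.03182187 0.1505458 ] [ 1.36218889e-02 -3.10824945e-01  1.94800647e+00 -3.81111482e-04
  1.50511353e+00  1.86840845e+00] 0.0006446278066989363 [-0.37124164 -0.47836622  0.17294011]
([-0.007, -0.008, 0.663], [0.0, 0.0, 0.002])
```

>>> play_rows(deltas=[{"travel":[-0.007,-0.008,0.2],"twist":[0,0,0]},{"travel":[-0.007,-0.008,0.4],"twist":[0,0,0]},{"travel":[-0.007,-0.008,0.55],"twist":[0,0,0]},{"travel":[-0.007,-0.008,0.62],"twist":[0,0,0]},{"travel":[-0.007,-0.008,0.66],"twist":[0,0,0]},{"travel":[-0.007,-0.008,0.66],"twist":[0,0,0]},{"travel":[-0.007,-0.008,0.66],"twist":[0,0,0]}])

```text
time: 2.7
tcp_pos: [0.4722, 0.0341, 0.0201]
tool_rot: [0.99, -0.143, 0.001, -0.0]
ft_force: [-0.2, -1.0, -0.2]
grip_width: 0.0009
grasp_force: 0.0
```

Run:
```python
from h import *
from rig import ctrl,camera
J=np.load("J.npy");P=np.load("P.npy");s=ctrl.get_state();print(s['time'],s['tcp_pos'],s['ft_force'])
# rigid swing about the peg: finger in plate frame (-64.5,-87)
for th in np.linspace(-.313,.0,7):
    p=J.copy();p[2]+=th; print(round(th,3),delta(place(p,[[-64.5,-87,18]])[0],p[2],s))
w=camera("wrist");t=camera("top")
cv2.imwrite("pics/w1.png",np.vstack([w,np.hstack([cv2.resize(t[160:245,195:300],(494,400)),np.zeros((400,146,3),np.uint8)])])[::1])
im=cv2.imread("pics/w1.png");cv2.imwrite("pics/w1.png",cv2.resize(im,(480,600)))
```

```text
2.7 [0.47222223 0.0341378  0.02012058] [-0.24562812 -1.03661108 -0.22661631]
-0.313 ([0.084, 0.005, 0.011], [-0.0, -0.001, 0.0])
-0.261 ([0.107, 0.021, 0.011], [-0.0, -0.001, -0.033])
-0.209 ([0.131, 0.036, 0.011], [-0.0, -0.001, -0.066])
-0.156 ([0.155, 0.05, 0.011], [-0.0, -0.001, -0.1])
-0.104 ([0.181, 0.063, 0.011], [-0.0, -0.001, -0.133])
-0.052 ([0.207, 0.074, 0.011], [-0.0, -0.001, -0.166])
0.0 ([0.233, 0.083, 0.011], [-0.0, -0.001, -0.199])
```

View pics/w1.png

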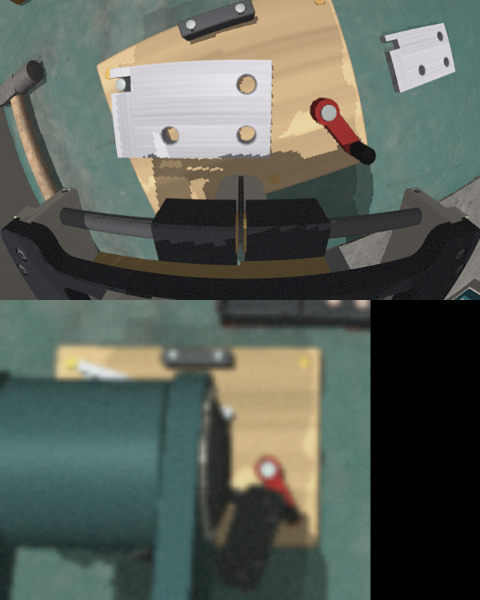

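The wrist picture shows the closed fingers facing the right third of the plate's near edge, with the peg in the slot. I'll swing it along the arc.

>>> play_rows(deltas=[{"travel":[0.04,0.002,0.006],"twist":[0,0,0]},{"travel":[0.065,0.004,0.006],"twist":[0,0,0]},{"travel":[0.075,0.004,0.006],"twist":[0,0,0]},{"travel":[0.084,0.005,0.006],"twist":[0,0,0]},{"travel":[0.092,0.01,0.006],"twist":[0,0,-0.011]},{"travel":[0.1,0.015,0.006],"twist":[0,0,-0.022]},{"travel":[0.107,0.02,0.006],"twist":[0,0,-0.033]},{"travel":[0.115,0.025,0.006],"twist":[0,0,-0.044]},{"travel":[0.123,0.03,0.006],"twist":[0,0,-0.055]},{"travel":[0.131,0.034,0.006],"twist":[0,0,-0.066]},{"travel":[0.139,0.039,0.006],"twist":[0,0,-0.077]},{"travel":[0.147,0.043,0.006],"twist":[0,0,-0.088]},{"travel":[0.155,0.047,0.006],"twist":[0,0,-0.1]},{"travel":[0.164,0.051,0.006],"twist":[0,0,-0.111]},{"travel":[0.172,0.055,0.006],"twist":[0,0,-0.122]},{"travel":[0.181,0.059,0.006],"twist":[0,0,-0.133]},{"travel":[0.19,0.062,0.006],"twist":[0,0,-0.144]},{"travel":[0.198,0.066,0.006],"twist":[0,0,-0.155]},{"travel":[0.207,0.069,0.006],"twist":[0,0,-0.166]},{"travel":[0.212,0.07,0.006],"twist":[0,0,-0.172]}])

```text
time: 4.8
tcp_pos: [0.5082, 0.0088, 0.0175]
tool_rot: [1.0, -0.008, -0.0, 0.0]
ft_force: [-2.4, -1.1, 1.1]
grip_width: 0.0005
grasp_force: 0.9
```

Run:
```python
from h import *
from rig import ctrl,camera
J=np.load("J.npy");s=ctrl.get_state();print(s['tcp_pos'],s['ft_force'])
for th,dx in ((-.02,0),(0,0),(0,2),(0,4)): 
    p=J.copy();p[2]+=th; print(th,dx,delta(place(p,[[-64.5+dx,-87,19]])[0],p[2],s))
cv2.imwrite("pics/w2.png",camera("wrist"))
```

```text
[0.50819977 0.00883367 0.0174708 ] [-2.38706741 -1.06950491  1.12118696]
-0.02 0 ([0.012, 0.013, -0.008], [0.0, 0.0, -0.014])
0 0 ([0.02, 0.019, -0.008], [0.0, 0.0, -0.027])
0 2 ([0.03, 0.019, -0.008], [0.0, 0.0, -0.027])
0 4 ([0.04, 0.018, -0.008], [0.0, 0.0, -0.027])
```

View pics/w2.png

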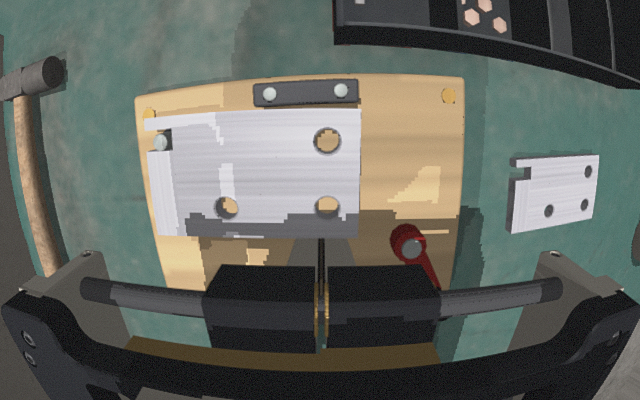

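The wrist view shows the plate nearly flush: a thin wedge is left at the rail (255–358, 105), and the peg is in the slot at (161,141). I'll finish the push gently.

>>> play_rows(deltas=[{"travel":[0.006,0.006,-0.004],"twist":[0,0,-0.007]},{"travel":[0.012,0.01,-0.006],"twist":[0,0,-0.014]},{"travel":[0.016,0.012,-0.006],"twist":[0,0,-0.02]},{"travel":[0.02,0.014,-0.006],"twist":[0,0,-0.027]},{"travel":[0.023,0.014,-0.006],"twist":[0,0,-0.027]},{"travel":[0.023,0.014,-0.006],"twist":[0,0,-0.027]}])

```text
time: 5.45
tcp_pos: [0.5108, 0.0061, 0.0185]
tool_rot: [1.0, 0.013, -0.003, -0.0]
ft_force: [-20.9, 0.3, 13.7]
grip_width: 0.0005
grasp_force: 10.7
```

>>> play_rows(deltas=[{"travel":[-0.02,0,0],"twist":[0,0,0]},{"travel":[-0.08,0,0],"twist":[0,0,0]},{"travel":[-0.15,0,-0.05],"twist":[0,0,0]},{"travel":[-0.2,0,-0.25],"twist":[0,0,0]},{"travel":[-0.2,0,-0.4],"twist":[0,0,0]},{"travel":[-0.2,0,-0.4],"twist":[0,0,0]}])

```text
time: 6.05
tcp_pos: [0.4739, 0.005, 0.1031]
tool_rot: [1.0, 0.013, 0.003, 0.0]
ft_force: [0.1, 0.5, -0.4]
grip_width: 0.0003
grasp_force: 0.0
```

```bash
cat > look.py <<'E'
from h import *
from rig import ctrl,camera
import sys
s=ctrl.get_state();print(s['time'],s['tcp_pos'],s['ft_force'])
w=camera("wrist")
# undistort fisheye around the plate into a metric bird's-eye of plane z=26 mm, jig axes, 3 px/mm
C=get_calibration("wrist");T=np.array(C['T_tool_cam']);K2=np.array(C['camera_matrix']);J=np.load("J.npy")
S=3.0;xs=np.arange(40,-130,-1/S);ys=np.arange(30,-175,-1/S)
X,Y=np.meshgrid(xs,ys,indexing='ij')
W=place(J,np.c_[X.ravel(),Y.ravel(),np.full(X.size,26.)])
Rt=R.from_quat(s['tool_rot']);pc=(Rt.inv().apply(W-s['tcp_pos'])-T[:3,3])@T[:3,:3]
th=np.arctan2(np.hypot(pc[:,0],pc[:,1]),pc[:,2]);ph=np.arctan2(pc[:,1],pc[:,0])
u=(K2[0,0]*th*np.cos(ph)+K2[0,2]).reshape(X.shape).astype('f4');v=(K2[1,1]*th*np.sin(ph)+K2[1,2]).reshape(X.shape).astype('f4')
cv2.imwrite(sys.argv[1],cv2.remap(w,u,v,cv2.INTER_CUBIC))
E
python3 look.py pics/b1.png
```

```text
6.05 [0.47390094 0.00501741 0.1030969 ] [ 0.14905954  0.53923965 -0.40193644]
```

View pics/b1.png

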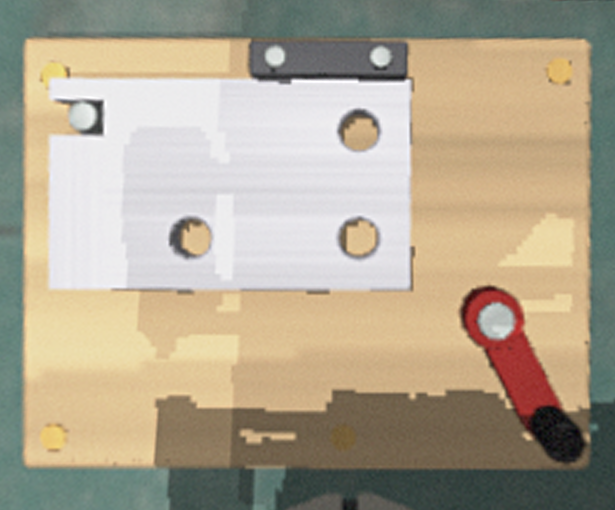

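The bird's-eye view shows the plate square and touching the rail, with its edge at row 80 and the peg (83,116) deep in the slot. The latch is still open, with its knob at (557,435). Next is the latch.

```bash
cat > latch.py <<'E'
from h import *
from rig import ctrl
J=np.load("J.npy");s=ctrl.get_state();print(s['time'],s['tcp_pos'],s['joint_pos'][5],s['ft_force'])
def tgt(a,d,z):
    b=np.pi+np.arctan2(.5,.87)-a; t=np.array([np.sin(b),-np.cos(b)]); r=np.array([np.cos(b),np.sin(b)])
    q=np.array([-66.5,-135])+38*r-d*t
    return place(J,[[*q,z]])[0],np.arctan2(t[1],t[0])+J[2]
E
cat latch.py - <<'E' | python3 -
print(delta(*tgt(.04,28,100)),tgt(.04,28,100)); print(delta(*tgt(.04,28,34)))
E
```

```text
6.1 [0.47320995 0.00504312 0.10068829] 1.5017852161474363 [ 0.10987593 -0.27061048  0.1188543 ]
([0.082, 0.458, 0.004], [0.003, -0.002, -1.307]) (array([ 0.49188703, -0.08602031,  0.1       ]), np.float64(2.0784955942884307))
([0.08, 0.457, 0.334], [0.003, -0.002, -1.307])
```

>>> play_rows(deltas=[{"travel":[0.02,0.1,0],"twist":[0,0,-0.09]},{"travel":[0.04,0.2,0],"twist":[0,0,-0.18]},{"travel":[0.06,0.3,0],"twist":[0,0,-0.27]},{"travel":[0.08,0.4,0],"twist":[0,0,-0.36]},{"travel":[0.08,0.458,0],"twist":[0,0,-0.45]},{"travel":[0.08,0.458,0],"twist":[0,0,-0.54]},{"travel":[0.08,0.458,0],"twist":[0,0,-0.63]},{"travel":[0.08,0.458,0],"twist":[0,0,-0.72]},{"travel":[0.08,0.458,0],"twist":[0,0,-0.81]},{"travel":[0.08,0.458,0],"twist":[0,0,-0.9]},{"travel":[0.08,0.458,0],"twist":[0,0,-0.98]},{"travel":[0.08,0.458,0],"twist":[0,0,-0.98]}])

```text
time: 7.3
tcp_pos: [0.4903, -0.0859, 0.0974]
tool_rot: [0.708, 0.706, -0.0, -0.001]
ft_force: [-0.4, -0.9, 0.7]
grip_width: 0.0005
grasp_force: 0.0
```

>>> play_rows(deltas=[{"travel":[0,0,0],"twist":[0,0,-0.09]},{"travel":[0,0,0],"twist":[0,0,-0.18]},{"travel":[0,0,0],"twist":[0,0,-0.27]},{"travel":[0,0,0],"twist":[0,0,-0.33]},{"travel":[0,0,0],"twist":[0,0,-0.33]}])

```text
time: 7.8
tcp_pos: [0.4906, -0.086, 0.0979]
tool_rot: [0.506, 0.863, -0.0, -0.0]
ft_force: [-0.7, 0.6, -1.1]
grip_width: 0.0004
grasp_force: 0.0
```

```bash
cat latch.py - <<'E' | python3 -
print(delta(*tgt(.04,28,34)))
E
```

```text
7.8 [ 0.49059914 -0.08599521  0.09791304] -0.7352656615160482 [-0.67360192  0.56751514 -1.14243296]
([-0.003, 0.006, 0.32], [-0.0, -0.0, 0.002])
```

>>> play_rows(deltas=[{"travel":[0,0.006,0.12],"twist":[0,0,0]},{"travel":[0,0.006,0.24],"twist":[0,0,0]},{"travel":[0,0.006,0.3],"twist":[0,0,0]},{"travel":[0,0.006,0.315],"twist":[0,0,0]},{"travel":[0,0.006,0.315],"twist":[0,0,0]}])

```text
time: 8.3
tcp_pos: [0.492, -0.0855, 0.0358]
tool_rot: [0.506, 0.863, -0.0, -0.0]
ft_force: [-0.0, 0.1, 0.3]
grip_width: 0.0001
grasp_force: 0.0
```

```bash
cat latch.py - <<'E' | python3 -
for a in np.arange(.04,1.2,.08): print(round(a,2),*delta(*tgt(a,14,34)))
E
```

```text
8.3 [ 0.49204445 -0.08549547  0.03577434] -0.7338249801530624 [-0.02308794  0.05541543  0.27604945]
0.04 [0.068, -0.002, 0.009] [-0.0, -0.0, 0.002]
0.12 [0.084, -0.007, 0.009] [-0.0, -0.0, 0.053]
0.2 [0.099, -0.01, 0.009] [-0.0, -0.0, 0.104]
0.28 [0.115, -0.013, 0.009] [-0.0, -0.0, 0.155]
0.36 [0.131, -0.014, 0.009] [-0.0, -0.0, 0.206]
0.44 [0.148, -0.014, 0.009] [-0.0, -0.0, 0.257]
0.52 [0.164, -0.012, 0.009] [-0.0, -0.0, 0.307]
0.6 [0.18, -0.01, 0.009] [-0.0, -0.0, 0.358]
0.68 [0.195, -0.006, 0.009] [-0.0, -0.0, 0.409]
0.76 [0.211, -0.0, 0.009] [-0.0, -0.0, 0.46]
0.84 [0.226, 0.006, 0.009] [-0.0, -0.0, 0.511]
0.92 [0.24, 0.014, 0.009] [-0.0, -0.0, 0.562]
1.0 [0.254, 0.022, 0.009] [-0.0, -0.0, 0.613]
1.08 [0.266, 0.032, 0.009] [-0.0, -0.0, 0.664]
1.16 [0.278, 0.043, 0.009] [-0.0, -0.0, 0.715]
```

>>> play_rows(deltas=[{"travel":[0.03,-0.002,0],"twist":[0,0,0.002]},{"travel":[0.055,-0.002,0],"twist":[0,0,0.002]},{"travel":[0.068,-0.002,0],"twist":[0,0,0.002]},{"travel":[0.084,-0.007,0],"twist":[0,0,0.053]},{"travel":[0.099,-0.01,0],"twist":[0,0,0.104]},{"travel":[0.115,-0.013,0],"twist":[0,0,0.155]},{"travel":[0.131,-0.014,0],"twist":[0,0,0.206]},{"travel":[0.148,-0.014,0],"twist":[0,0,0.257]},{"travel":[0.164,-0.012,0],"twist":[0,0,0.307]},{"travel":[0.18,-0.01,0],"twist":[0,0,0.358]},{"travel":[0.195,-0.006,0],"twist":[0,0,0.409]},{"travel":[0.211,0,0],"twist":[0,0,0.46]},{"travel":[0.226,0.006,0],"twist":[0,0,0.511]},{"travel":[0.24,0.014,0],"twist":[0,0,0.562]},{"travel":[0.254,0.022,0],"twist":[0,0,0.613]},{"travel":[0.266,0.032,0],"twist":[0,0,0.664]},{"travel":[0.278,0.043,0],"twist":[0,0,0.715]},{"travel":[0.278,0.043,0],"twist":[0,0,0.715]}])

```text
time: 10.1
tcp_pos: [0.4722, -0.0324, 0.0359]
tool_rot: [0.887, 0.461, 0.0, 0.0]
ft_force: [-0.8, -0.1, 0.7]
grip_width: 0.0008
grasp_force: 0.2
```

```bash
cat latch.py - <<'E' | python3 -
for a in np.arange(1.21,2.1,.08): print(round(a,2),*delta(*tgt(a,14,35)))
print(*delta(*tgt(2.09,14,35)),*delta(*tgt(2.09,12,35)))
E
```

```text
10.1 [ 0.47218846 -0.03243063  0.03593545] 0.48928053980852093 [-0.78591095 -0.10709598  0.69356891]
1.21 [0.009, -0.002, 0.005] [0.0, -0.0, 0.032]
1.29 [0.025, -0.006, 0.005] [0.0, -0.0, 0.083]
1.37 [0.041, -0.009, 0.005] [0.0, -0.0, 0.134]
1.45 [0.057, -0.011, 0.005] [0.0, -0.0, 0.185]
1.53 [0.073, -0.011, 0.005] [0.0, -0.0, 0.236]
1.61 [0.089, -0.01, 0.005] [0.0, -0.0, 0.287]
1.69 [0.105, -0.008, 0.005] [0.0, -0.0, 0.338]
1.77 [0.121, -0.004, 0.005] [0.0, -0.0, 0.389]
1.85 [0.136, 0.0, 0.005] [0.0, -0.0, 0.44]
1.93 [0.151, 0.006, 0.005] [0.0, -0.0, 0.491]
2.01 [0.166, 0.013, 0.005] [0.0, -0.0, 0.541]
2.09 [0.18, 0.022, 0.005] [0.0, -0.0, 0.592]
[0.18, 0.022, 0.005] [0.0, -0.0, 0.592] [0.186, 0.03, 0.005] [0.0, -0.0, 0.592]
```

>>> play_rows(deltas=[{"travel":[0.009,-0.002,0],"twist":[0,0,0.032]},{"travel":[0.025,-0.006,0],"twist":[0,0,0.083]},{"travel":[0.041,-0.009,0],"twist":[0,0,0.134]},{"travel":[0.057,-0.011,0],"twist":[0,0,0.185]},{"travel":[0.073,-0.011,0],"twist":[0,0,0.236]},{"travel":[0.089,-0.01,0],"twist":[0,0,0.287]},{"travel":[0.105,-0.008,0],"twist":[0,0,0.338]},{"travel":[0.121,-0.004,0],"twist":[0,0,0.389]},{"travel":[0.136,0,0],"twist":[0,0,0.44]},{"travel":[0.151,0.006,0],"twist":[0,0,0.491]},{"travel":[0.166,0.013,0],"twist":[0,0,0.541]},{"travel":[0.173,0.017,0],"twist":[0,0,0.567]},{"travel":[0.18,0.022,0],"twist":[0,0,0.592]},{"travel":[0.181,0.024,0],"twist":[0,0,0.592]},{"travel":[0.181,0.024,0],"twist":[0,0,0.592]}])

```text
time: 11.6
tcp_pos: [0.4957, -0.0057, 0.0355]
tool_rot: [1.0, 0.017, -0.002, -0.0]
ft_force: [-12.3, 1.0, 5.7]
grip_width: 0.0001
grasp_force: 6.3
```

```bash
cat latch.py - <<'E' | python3 -
for d in (14,12,10): print(d,*delta(*tgt(2.09,d,35)))
E
```

```text
11.6 [ 0.49574187 -0.00567284  0.03554871] 1.4745987922844508 [-12.27390147   1.01636793   5.70798232]
14 [0.003, -0.001, 0.003] [-0.0, 0.002, 0.003]
12 [0.013, -0.001, 0.003] [-0.0, 0.002, 0.003]
10 [0.023, -0.001, 0.003] [-0.0, 0.002, 0.003]
```

>>> play_rows(deltas=[{"travel":[0.005,0,0],"twist":[0,0,0]},{"travel":[0.005,0,0],"twist":[0,0,0]},{"travel":[-0.03,0,0],"twist":[0,0,0]},{"travel":[-0.1,0,0],"twist":[0,0,0]},{"travel":[-0.18,0,-0.1],"twist":[0,0,0]},{"travel":[-0.18,0,-0.25],"twist":[0,0,0]},{"travel":[-0.18,0,-0.4],"twist":[0,0,0]},{"travel":[-0.18,0,-0.4],"twist":[0,0,0]},{"travel":[-0.18,0,-0.4],"twist":[0,0,0]}])

```text
time: 12.5
tcp_pos: [0.4612, -0.007, 0.1162]
tool_rot: [1.0, 0.016, 0.001, 0.0]
ft_force: [-0.0, 0.7, -0.4]
grip_width: 0.0007
grasp_force: 0.0
```

```bash
python3 look.py pics/b2.png
```

```text
12.5 [ 0.4612035  -0.00701771  0.11615653] [-0.01728299  0.72077189 -0.38559704]
```

View pics/b2.png

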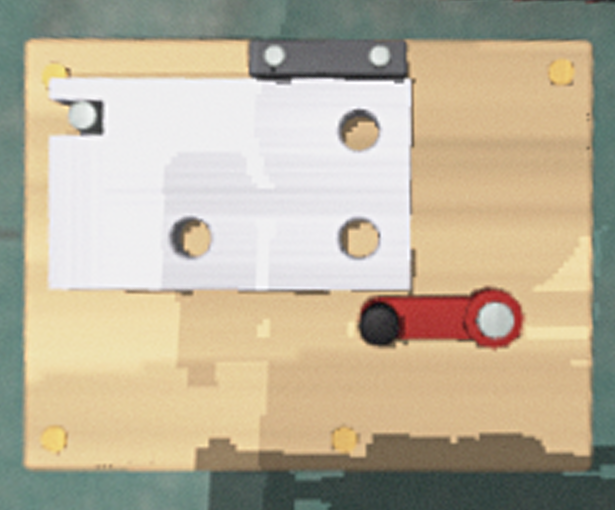

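The plate is flush to the rail (edge at row 78–80). The latch bar lies parallel behind it (row 296–340), with its knob at (380,324), so it is at its stop. Handing in.

```bash
python3 -c "
from rig import ctrl
print(ctrl.close_job())"
```

```text
the job is handed in; nothing more can be done
None
```

The plate is square against the stop rail on its peg, the latch was then swung round to its stop behind it, and the job was handed in at about 12.5 s with the arm clear and the jar, tin and pliers untouched.

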